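# Hold the gauge case lid at its mark

## Task

On the grey gauge case, first turn the bar-shaped cock so that its narrow nose points at the raised rib on the panel, and leave it there. Then take the black disc grip and lift the sprung lid until its side edge lies level with the steel mark arm beside it, not lifting it on past the arm, and finish still holding the lid there at the mark so that the gauge can be read. Leave the mark arm as it is set and do not disturb the small things lying around.

Things in the scene. Friction and masses are not known exactly. Their poses are not given: they have to be found in the camera images.
- case: Grey gauge case fixed to the worktop, 185 mm in x, 100 in y; origin at the centre of its underside; its front (-x) faces roughly the robot. Front part (case x -92.5 to 14.5 mm): flat low panel, top 20 mm above the worktop, with the cock and, to the right of the cock, a raised rib. Rear part (x 14.5 to 92.5 mm, 45 mm high): open well with a dial gauge, under the sprung lid.
- cock (a joint): Angle of the cock about the vertical, rad: 0 when the nose points at the rib (to -y of the case, the robot's right); positive counter-clockwise seen from above, so at -1.57 the nose points to the case's -x (front). Range -1.7 to 0.6. Light friction (about 0.06 N m); it stays where it is left. It starts between -1.35 and -0.6.
- cock_grip (a point): Point on the cock's vertical axis at grip height: centre of the aluminium bar, at (-67.5, 0, 56) mm in the case frame. Bar 30 mm long, 12 mm wide (the width to grip), from 34 to 66 mm above the worktop; the lid's disc grip is 54 mm behind it (+x). Axes turn with the cock: the nose points to this point's own -y.
- cock_nose (a point): Tip of the cock's nose, a 6 mm wide tongue that sticks out from the lower part of one end of the bar; 29 mm from the cock's axis, 40 mm above the worktop.
- rib (a point): Centre of the small raised rib (5 x 15 x 3 mm, its length pointing at the cock) on the panel, 40 mm to the case's -y side of the cock's axis: the mark for the nose.
- lid (a joint): Opening angle of the sprung lid, rad: 0 shut (level), grows as its front edge rises; range 0 to 1.4. The hinge line is parallel to the case's y axis, along the rear edge. A spring presses it shut: about 0.3 N m when shut plus 0.6 N m per rad, and the lid weighs about 0.15 kg; 4 to 8 N at the grip. It snaps shut when let go.
- lid_grip (a point): Centre of the black disc grip in front of the lid: 32 mm diameter, 16 mm thick, flat faces to the case's +y and -y (pinch these), panel 21 mm below it; 106 mm in front of the hinge line, 8 mm above it (lid frame); (-13.5, 0, 57) mm in the case frame when shut. A steel neck joins it to the lid's front edge 28 mm behind. The disc can turn between the fingers as the lid rises.
- lid_hinge (a point): Middle of the lid's hinge line, at (92.5, 0, 49) mm in the case frame; axes of the lid: -x towards its front edge. The lid is 78 mm from hinge to front edge, 100 mm wide, 6 mm thick.
- lid_edge (a point): Point on the lid's left (+y) side edge, 70 mm in front of the hinge line; axes of the lid.
- mark_arm (a joint): Angle of the mark arm, rad, measured as the lid's angle is, about the same hinge line: the lid is at the mark when both angles are equal. Set between 0.35 and 0.65; held by a stiff friction joint; leave it alone.
- mark_tip (a point): Point near the tip of the mark arm, 70 mm in front of the hinge line; axes of the arm, -x along it. The arm is a thin steel strip (76 x 5 x 8 mm) that sticks up at an angle beside the lid's left (+y) edge, 4 mm clear of it.
- keys: Bystander: small keys with a fob, 22 x 105 x 9 mm, lying close along the right side of the case; origin under their middle.
- plug: Bystander: black iron pipe plug, 32 x 42 x 32 mm, lying behind the case; origin under its centre.

How it is judged (in metres and radians):
On the way:
1. the cock's nose points at the rib while the lid is still shut (value of joint cock between -0.17 and 0.17 rad and value of joint lid below 0.06 rad), for 0.2 s.
At the end, for the whole second after the job is handed in: The lid is held still by the fingers (contact force over 1.5 N) within 0.09 rad (5 degrees) of the mark arm's angle; the cock is still within 0.17 rad (10 degrees) of the rib; the mark arm's tip has not been moved by 8 mm or more (angle between the x axis of lid_edge and the x axis of mark_tip, either way round below 0.09 rad and contact force between the fingers and lid above 1.5 N and velocity of joint lid between -0.06 and 0.06 rad/s and value of joint cock between -0.17 and 0.17 rad and distance of mark_tip from where it was at the start of the episode below 0.008 m); the arm keeps its last pose, push and grip.
It fails at once if the lid is lifted past the mark arm (its edge point more than 14 mm, about 12 degrees, above the arm) (z of lid_edge in the frame of mark_tip above 0.014 m).
It fails at once if the lid is lifted while the cock is off the rib (value of joint lid above 0.15 rad and (value of joint cock above 0.25 rad or value of joint cock below -0.25 rad)).
It fails at once if the mark arm is moved (distance of mark_tip from where it was at the start of the episode above 0.012 m).
It fails at once if a bystander is disturbed (moved over 30 mm) (distance of any of keys, plug from where it was at the start of the episode above 0.03 m).
It also fails if it takes over 45 s, if anything falls off the work surface, if the arm or the gripper's body presses on something with over 40 N, if the wrist force passes 120 N, or if a joint passes its speed limit or range.

## Robot

A 6-joint arm with a two-finger parallel gripper is mounted at the origin on a cart in front of the work surface, level with it; the furniture and walls round the work are solid. World frame = base frame: x ahead of the robot, y to its left, z up, the work surface at z = 0. Lengths are in mm, angles in degrees, forces in N, time in s.
With the tool pointing down it reaches from about 325 to 900 mm from the base axis. Payload 6.1 kg.
Tool frame: the origin (TCP) lies on the centre line of the jaws, within the pads' length; the fingertips stand env.tip_extent ahead of it and the grasp point (between the pads) lies 5 mm behind it (env.tip_extent is the distance from the TCP to the fingertips, in mm); z points along the fingers, y is the direction in which the jaws open and shut (so a half turn about z gives the same grasp; the last joint's range is limited). The gripper opens to 87 mm and grips with 3 to 60 N. Pads are 19 mm wide; open, the fingers measure 117 mm over their backs; the gripper's body (75 mm by 190 mm) begins 51 mm behind the grasp point.
Start: joints at [58.436, 12.628, 87.462, -0, 79.91, -7.225], TCP at [257.584, 569.444, 236.538] pointing down, gripper open.
Joint ranges: [-170.65, 170.65], [-52.31, 119.04], [5.05, 147.46], [-71.25, 251.25], [11.57, 151.72], [-153.62, 153.62]. Speed limits (degrees/s): [147.25, 147.25, 172.46, 180, 180, 180].

## Interface

Orientations are given as [roll, pitch, yaw] about the fixed x, y, z axes, in that order (R = Rz(yaw) Ry(pitch) Rx(roll)).
In Python, from plant import env gives the robot as it stands. The module is installed in compiled form; this text tells all that it offers.
- The arm moves only by the tool arm_command, never from a script. Its argument "increments" is one flat list of numbers, 6 for each row, row after row: the shift along the tool's x, y, z in units of 30 mm (1.0 is 30 mm), then the turn, a rotation vector about the tool's x, y, z in units of 0.12 rad (1.0 is 0.12 rad). A call has 1 to 8 rows; each row shifts and turns the pose as measured when the row begins, along the tool's axes as they then stand; what a row does not reach is not made up. A row lasts 1/12 s, in which the tool goes at most 41.7 mm and 7.16 degrees, less where a joint would pass 70% of its speed; a pose out of reach is approached as far as the arm can. A call with a number of a shift or a turn outside -1 to 1 is refused whole. A call with a gripper value outside its range is refused whole. "hand" is the closure, from 0 (fully open) to 1 (shut), set as the call begins (left out, the last holds). The fingers move at their own pace and stop on an object; the grip force is fixed at half the most. Time passes only in rows, so rows that do not move let the fingers close. It gives the time, the measured TCP pose, the force and the opening at its end, in the units of the state.
- env.observe(): the state, without advancing time (a new reading comes with each control period).
- env.snapshot(name): name is "scene" or "top" or "wrist"; returns the picture (384x512x3 uint8, blue, green, red); there is no depth.
- env.calibration(name): a dict with "fov_y" (degrees; the focal length in pixels is half the picture's height over the tangent of half this angle, whatever the lens; pixels are square), "cx", "cy" (the principal point, pixels), "rvec" (rotation vector, rad) and "tvec" (3), from world to camera coordinates, as OpenCV has them; the wrist camera has in their place "tool_from_camera" (4x4, takes a point from camera to tool coordinates, whose origin is the TCP and whose axes are the flange's). Camera axes: x right, y down, z forward; pixel columns grow to the right and rows downward; lengths in mm; the calibration is good to about 2 mm. The wrist camera is an equidistant fisheye: a pixel r from the principal point sees the ray r / f radians off the axis. A picture is of the moment at which its call begins: read the wrist's pose just before it. calibration takes no time and is no camera call.
- env.close_job(): hands the job in, once; it reports no verdict.
The state is a dict: "time_s": time; "joint_pos": joint angles; "qvel": joint speeds; "tau": joint torques, N m; "position": TCP position; "orientation": TCP orientation; "ft_force": force on the tool from outside, world axes, zero at the start; "wrist_torque": the same for the moment, N m; "finger_gap": opening from 0.0 (shut) to 1.0 (fully open).
Only numpy, scipy, OpenCV 4.12 (cv2) and the standard library are available. Lean on these libraries where they do the work, as an engineer would, in place of code of your own. Each camera call takes 0.05 s, during which the arm holds its last target.

## Working session

There is one attempt and no reset: what is moved stays moved. The work goes in short steps, Python scripts to look and compute and a tool call to move; the robot and the scene stay as the last step left them, time stands still between calls to the robot, and variables do not carry over. Pictures are saved under pics/ and viewed, and the job is handed in when it is done.

Besides the shell and the picture viewer there is one more tool, called after ">>>" by a JSON object that holds its "op" and its "data". arm_command: Moves the arm, as the interface text tells. Its arguments: {"type":"object","properties":{"increments":{"type":"array","items":{"type":"number","minimum":-1,"maximum":1}},"hand":{"type":"number"}},"required":["increments"]}

```bash
mkdir -p pics
python3 - <<'E'
from plant import env
import cv2
for n in ["scene","top","wrist"]:
    o=env.observe()
    im=env.snapshot(n); cv2.imwrite(f"pics/{n}0.png",im)
    print(n,env.calibration(n))
print(o, env.tip_extent)
E
```

```text
scene {'fov_y': 44.66142925477448, 'cx': 263.07778629714784, 'cy': 195.13756389655907, 'rvec': array([ 2.20361364, -1.04750878,  0.380606  ]), 'tvec': array([-614.83030019,  185.24401158,  791.0415518 ])}
top {'fov_y': 49.98431692677284, 'cx': 251.17021384602026, 'cy': 191.99780575801412, 'rvec': array([ 2.1637996 , -2.12549613,  0.19673992]), 'tvec': array([-371.81910338,  519.21553444,  827.69903611])}
wrist {'fov_y': 65.70646984690485, 'cx': 254.71957257708448, 'cy': 192.877191559785, 'tool_from_camera': array([[ 3.78832956e-07, -9.69086522e-01, -2.46721126e-01,
         6.67382159e+01],
       [ 9.99999989e-01, -3.54998619e-05,  1.40974027e-04,
         4.17513999e-01],
       [-1.45374596e-04, -2.46721123e-01,  9.69086511e-01,
        -1.48676230e+02],
       [ 0.00000000e+00,  0.00000000e+00,  0.00000000e+00,
         1.00000000e+00]])}
{'time_s': 0.1, 'joint_pos': array([ 5.84362612e+01,  1.26711667e+01,  8.75192841e+01,  4.04438740e-04,
        7.99102048e+01, -7.22480254e+00]), 'qvel': array([-0.00464457, -0.01988906, -0.23927434,  0.06390733,  0.083169  ,
        0.0401493 ]), 'tau': array([ 1.77877453e-03, -4.95942056e+01, -3.88522410e+01,  7.02449307e-02,
        5.14852570e-02,  1.95144487e-06]), 'position': array([257.30084577, 568.99315856, 235.54114566]), 'orientation': array([-1.79900194e+02, -1.30536045e-02,  1.55660981e+02]), 'ft_force': array([ 0.5928049, -0.6266228, -0.1960023]), 'wrist_torque': array([-0.04625201,  0.01050058, -0.01231967]), 'finger_gap': 1.0014744122447397} 14.0
```

View pics/scene0.png

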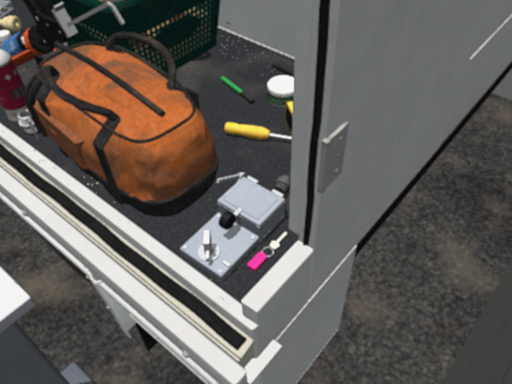

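View pics/top0.png

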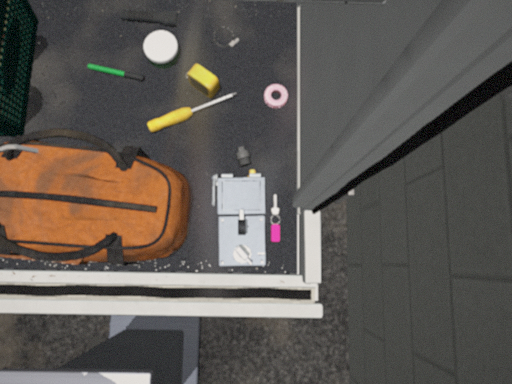

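View pics/wrist0.png

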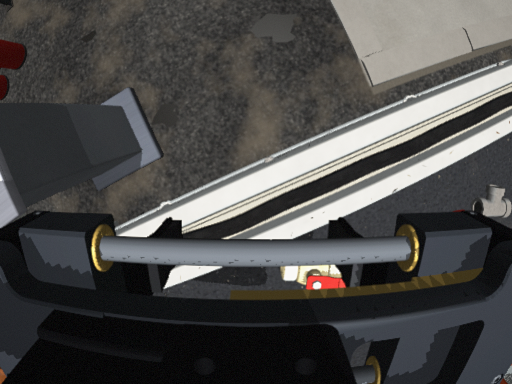

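```bash
cat > h.py <<'E'
import numpy as np,cv2
from plant import env
from scipy.spatial.transform import Rotation as Rn
def cam(n):
    c=env.calibration(n); f=192/np.tan(np.radians(c['fov_y']/2))
    K=np.array([[f,0,c['cx']],[0,f,c['cy']],[0,0,1]]); return K,cv2.Rodrigues(c['rvec'])[0],np.array(c['tvec'])
def ray(n,uv):
    K,R,t=cam(n); d=R.T@np.linalg.inv(K)@np.array([uv[0],uv[1],1.]); return -R.T@t,d/np.linalg.norm(d)
def onz(n,uv,z):
    o,d=ray(n,uv); return o+d*(z-o[2])/d[2]
def proj(n,P):
    K,R,t=cam(n); p=K@(R@np.array(P,float)+t); return p[:2]/p[2]
E
python3 - <<'E'
from h import *
t=cv2.imread('pics/top0.png');s=cv2.imread('pics/scene0.png')
cv2.imwrite('pics/t0c.png',cv2.resize(t[140:280,190:300],None,fx=5,fy=5,interpolation=cv2.INTER_CUBIC)[:,:][:700])
cv2.imwrite('pics/t0c.png',cv2.resize(t[165:275,200:300],None,fx=5.4,fy=5.4,interpolation=cv2.INTER_CUBIC))
cv2.imwrite('pics/s0c.png',cv2.resize(s[165:285,170:300],None,fx=5,fy=5,interpolation=cv2.INTER_CUBIC))
for n in('top','scene'): print(n,ray(n,(256,192)))
for uv in[(242,221),(300,200),(250,283)]: print(onz('top',uv,20))
E
```

```text
top (array([ 383.11603726, -346.99045392,  908.70217239]), array([ 0.16337175, -0.02944825, -0.98612498]))
scene (array([  95.93536351, -735.67658084,  698.3228143 ]), array([ 0.50346579,  0.45382892, -0.73522889]))
[ 466.23945223 -344.17060007   20.        ]
[ 514.51039147 -469.97867756   20.        ]
[ 335.49195141 -363.63939328   20.        ]
```

View pics/t0c.png

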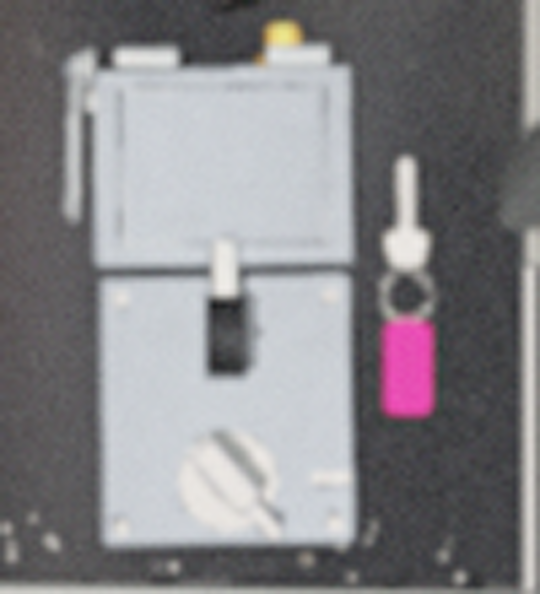

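View pics/s0c.png

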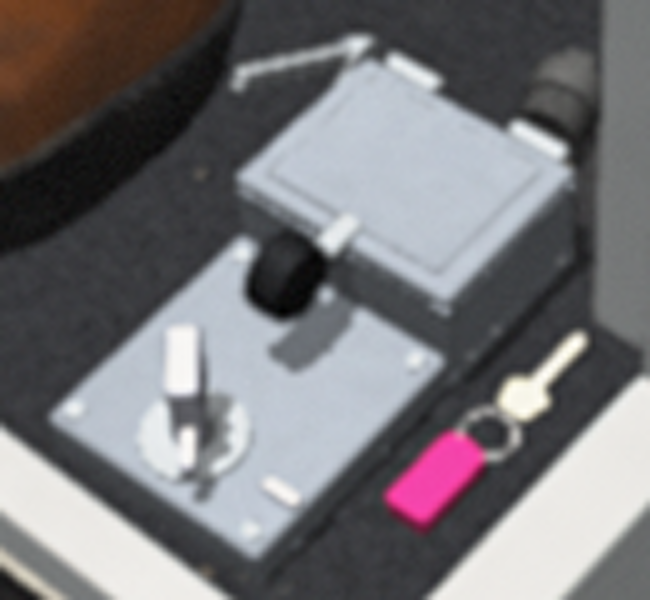

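```bash
cat > m.py <<'E'
from h import *
o=lambda u,v:(200+u/5.4-.4,165+v/5.4-.4)
so=lambda u,v:(170+u/5-.4,165+v/5-.4)
for nm,uv,z in[('FL',(103,545),20),('FR',(354,545),20),('BL',(103,275),20),('BR',(354,275),20),('lidRL',(97,68),52),('lidRR',(352,68),52),('lidFL',(95,265),52),('lidFR',(354,265),52),('disc',(228,335),73),('barA',(222,433),66),('barB',(243,505),66),('nose',(277,530),42),('rib',(327,477),23),('armtip',(72,215),80),('pillar',(530,210),0)]:
    print(nm,onz('top',o(*uv),z).round(1))
for nm,uv,z in[('FL',(50,418),20),('FR',(258,558),20),('BR',(443,360),20),('rib',(281,491),23),('lidFL',(238,180),52),('lidFR',(445,300),52),('lidRR',(575,175),52),('lidRL',(370,62),52),('bar top',(182,330),66),('nose',(186,465),42),('armtip',(237,77),85)]:
    print(nm,onz('scene',so(*uv),z).round(1))
E
python3 m.py
```

```text
FL [ 370.7 -296.6   20. ]
FR [ 372.3 -395.3   20. ]
BL [ 477.2 -293.5   20. ]
BR [ 479.  -394.1   20. ]
lidRL [ 555.2 -290.7   52. ]
lidRR [ 557.3 -390.8   52. ]
lidFL [ 477.6 -292.2   52. ]
lidFR [ 479.5 -392.4   52. ]
disc [ 449.8 -344.2   73. ]
barA [ 413.5 -342.7   66. ]
barB [ 386.9 -351.1   66. ]
nose [ 377.8 -364.4   42. ]
rib [ 398.6 -384.2   23. ]
armtip [ 493.2 -284.8   80. ]
pillar [ 509.5 -467.7    0. ]
FL [ 371.1 -298.2   20. ]
FR [ 375.1 -396.    20. ]
BR [ 478.8 -391.1   20. ]
rib [ 398.7 -385.3   23. ]
lidFL [ 477.1 -294.4   52. ]
lidFR [ 481.5 -390.8   52. ]
lidRR [ 556.9 -390.4   52. ]
lidRL [ 553.7 -292.4   52. ]
bar top [ 406.7 -336.3   66. ]
nose [ 377.7 -362.8   42. ]
armtip [ 494.2 -281.9   85. ]
```

>>> {"op": "arm_command", "data": {"increments": [0,0,-1,0,0,0,0,0,-1,0,0,0,0,0,-1,0,0,0,0,0,-1,0,0,0,0,0,-1,0,0,0,0,0,-1,0,0,0,-0.5,-0.8,-0.3,0,0,0,-0.5,-0.8,0,0,0,0]}}

```text
time_s: 0.82
position: [263.1, 513.2, 424.0]
orientation: [-179.0, -0.2, 155.9]
ft_force: [0.1, -0.9, -0.2]
finger_gap: 0.997
```

>>> {"op": "arm_command", "data": {"increments": [-0.65,-0.9,0,0,0,0,-0.65,-0.9,0,0,0,0,-0.65,-0.9,0,0,0,0,-0.65,-0.9,0,0,0,0,-0.65,-0.9,0,0,0,0,-0.65,-0.9,0,0,0,0,-0.65,-0.9,0,0,0,0,-0.65,-0.9,0,0,0,0]}}

```text
time_s: 1.48
position: [316.7, 242.8, 426.7]
orientation: [-179.0, -0.2, 156.3]
ft_force: [1.7, 0.6, 0.2]
finger_gap: 1.0
```

>>> {"op": "arm_command", "data": {"increments": [-0.65,-0.9,0,0,0,0,-0.65,-0.9,0,0,0,0,-0.65,-0.9,0,0,0,0,-0.65,-0.9,0,0,0,0,-0.65,-0.9,0,0,0,0,-0.65,-0.9,0,0,0,0,-0.65,-0.9,0,0,0,0,-0.65,-0.9,0,0,0,0]}}

```text
time_s: 2.15
position: [370.8, -30.2, 429.5]
orientation: [-179.1, 0.0, 156.4]
ft_force: [1.3, 0.3, 0.6]
finger_gap: 0.999
```

>>> {"op": "arm_command", "data": {"increments": [-0.55,-1,0,0,0,0,-0.55,-1,0,0,0,0,-0.55,-1,0,0,0,0,-0.55,-1,0,0,0,0,-0.55,-1,0,0,0,0,-0.55,-1,0,0,0,0,-0.55,-1,0,0,0,0,-0.55,-1,0,0,0,0]}}

```text
time_s: 2.82
position: [393.0, -317.3, 432.0]
orientation: [-179.2, 0.1, 156.3]
ft_force: [0.8, 0.2, 0.8]
finger_gap: 1.003
```

>>> {"op": "arm_command", "data": {"hand": 0.5, "increments": [0,0,0,0,0,1,0,0,0,0,0,1,0,0,0,0,0,1,0,0,0,0,0,1,0,0,0,0,0,1,0,0,0,0,0,1,0,0,0,0,0,1,0,0,0,0,0,1]}}

```text
time_s: 3.48
position: [390.4, -325.9, 424.9]
orientation: [-179.2, 0.2, 99.1]
ft_force: [0.8, -0.7, 1.1]
finger_gap: 0.525
```

>>> {"op": "arm_command", "data": {"increments": [0,0,0,0,0,1,0,0,0,0,0,1,0,0,0,0,0,1,0,0,0,0,0,1,0,0,0,0,0,1,0,0,0,0,0,1,0,0,0,0,0,1,0,0,0,0,0,1]}}

```text
time_s: 4.15
position: [389.6, -325.0, 421.8]
orientation: [-179.4, 0.8, 41.8]
ft_force: [-0.5, -0.2, 0.1]
finger_gap: 0.5
```

```bash
cat >> h.py <<'E'
def wpose():
    o=env.observe(); T=np.eye(4); T[:3,:3]=Rn.from_euler('xyz',o['orientation'],degrees=True).as_matrix(); T[:3,3]=o['position']; return T
def wray(T,uv):
    c=env.calibration('wrist'); f=192/np.tan(np.radians(c['fov_y']/2)); M=T@c['tool_from_camera']
    d=np.array([uv[0]-c['cx'],uv[1]-c['cy']]); r=np.hypot(*d); th=r/f
    v=np.r_[d/r*np.sin(th),np.cos(th)]; return M[:3,3],M[:3,:3]@v
def wonz(T,uv,z):
    o,d=wray(T,uv); return o+d*(z-o[2])/d[2]
E
python3 - <<'E'
from h import *
T=wpose();im=env.snapshot('wrist');cv2.imwrite('pics/w1.png',im);np.save('w1.npy',T);print(T[:3,3])
E
```

```text
[ 389.59343414 -325.02282025  421.82241095]
```

View pics/w1.png

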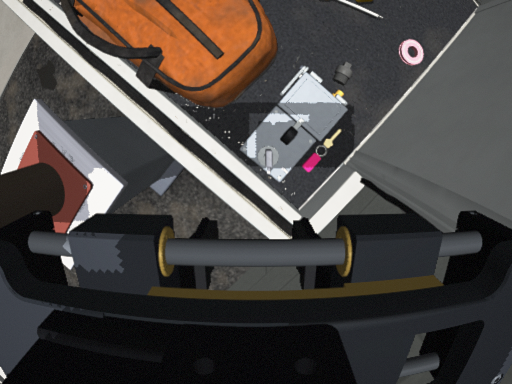

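>>> {"op": "arm_command", "data": {"increments": [-0.15,0.35,1,0,0,0,-0.15,0.35,1,0,0,0,0,0,1,0,0,0,0,0,1,0,0,0,0,0,1,0,0,0,0,0,1,0,0,0,0,0,1,0,0,0,0,0,0.5,0,0,0]}}

```text
time_s: 4.87
position: [395.3, -350.7, 193.3]
orientation: [179.9, 0.8, 42.7]
ft_force: [0.4, 0.3, -0.4]
finger_gap: 0.5
```

Run:
```python
from h import *
T=wpose();im=env.snapshot('wrist');cv2.imwrite('pics/w2.png',im);np.save('w2.npy',T);print(T[:3,3],env.observe()['orientation'])
```

```text
[ 395.3493949  -350.66779672  193.26225159] [-179.9113612     0.81300616   42.70005016]
```

View pics/w2.png

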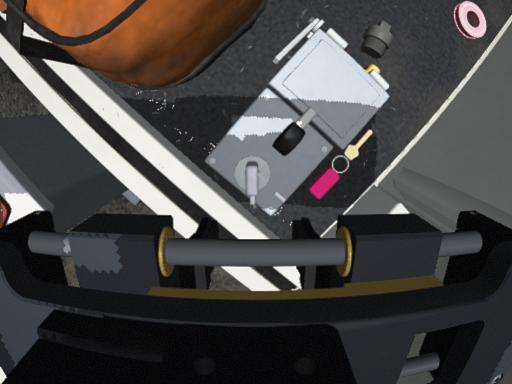

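Run:
```python
from h import *
im=cv2.imread('pics/w2.png');cv2.imwrite('pics/w2c.png',cv2.resize(im[130:230,200:300],None,fx=6,fy=6,interpolation=cv2.INTER_CUBIC))
```

```text
(no output)
```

View pics/w2c.png

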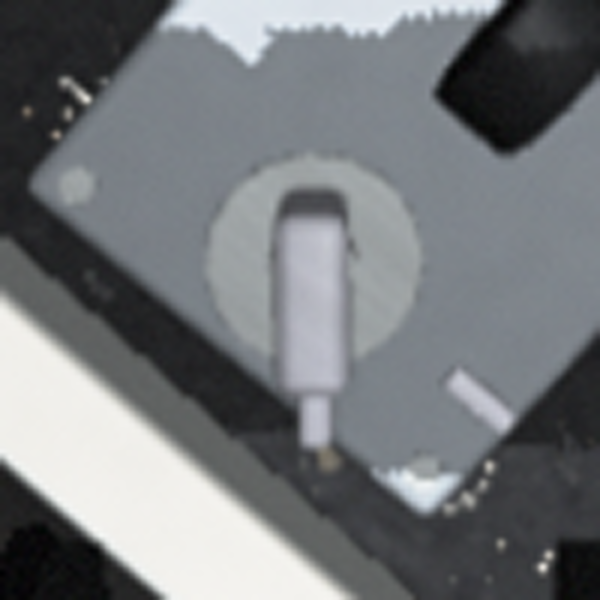

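Run:
```python
from h import *
T=np.load('w2.npy')
p=lambda u,v,z:wonz(T,(200+u/6-.4,130+v/6-.4),z)
a=p(313,215,66);b=p(316,390,66);n=p(316,447,43);r=p(480,399,23);d=p(313,258,24)
c=(a+b)/2
print(a,b,c,n,r,d)
v=b-a;print(np.degrees(np.arctan2(-v[0],-v[1])),np.linalg.norm(v)); v=n-c;print(np.degrees(np.arctan2(-v[0],-v[1])),np.linalg.norm(v[:2]))
g=c-T[:3,3];g[2]=0;print(T[:3,:3].T@g)
```

```text
[ 410.06829544 -333.91895898   66.        ] [ 389.5255583  -353.44329873   66.        ] [ 399.79692687 -343.68112886   66.        ] [ 377.18815591 -364.6303055    43.        ] [ 400.02631538 -384.84092296   23.        ] [ 398.75635096 -343.94384689   24.        ]
46.45599119716111 28.340852000618455
47.18196179254341 30.82246787884486
[ 8.00595862 -2.11760921 -0.12010952]
```

>>> {"op": "arm_command", "data": {"hand": 0.62, "increments": [0.13,-0.03,0.3,0,0,0,0.1,-0.02,1,0,0,0,0,0,1,0,0,0,0,0,0.5,0,0,0,0,0,0,0,0,0]}}

```text
time_s: 5.33
position: [400.1, -345.6, 106.7]
orientation: [179.7, 0.8, 43.2]
ft_force: [-0.5, 1.0, 0.6]
finger_gap: 0.384
```

>>> {"op": "arm_command", "data": {"increments": [0,-0.05,0.7,0,0,0,0,0,0.6,0,0,0,0,0,0.4,0,0,0,0,0,0.2,0,0,0,0,0,0,0,0,0]}}

```text
time_s: 5.75
position: [403.2, -348.9, 54.7]
orientation: [179.2, 0.8, 43.5]
ft_force: [0.5, -0.5, -0.4]
finger_gap: 0.383
```

Run:
```python
from h import *
im=env.snapshot('scene');cv2.imwrite('pics/s3c.png',cv2.resize(im[145:285,150:310],None,fx=4,fy=4,interpolation=cv2.INTER_CUBIC));print(env.observe()['position'])
```

```text
[ 403.51425713 -349.21041864   55.37119338]
```

View pics/s3c.png

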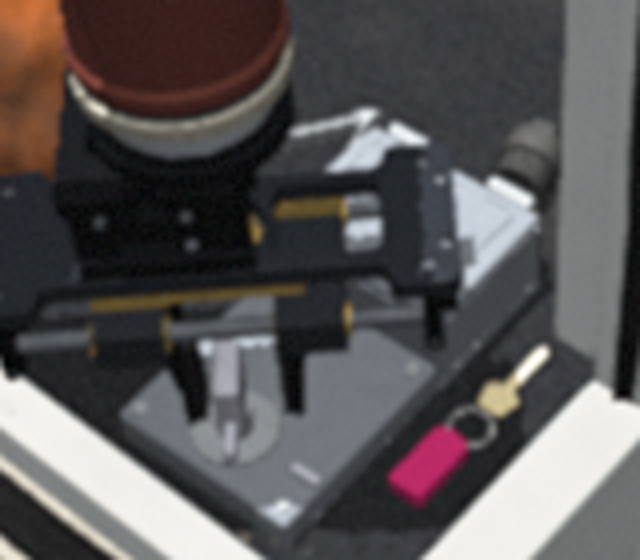

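>>> {"op": "arm_command", "data": {"increments": [0,-0.22,0.1,0,0,0,0,0,0,0,0,0]}}

```text
time_s: 5.97
position: [399.8, -345.3, 54.2]
orientation: [178.9, 0.8, 43.5]
ft_force: [0.1, 0.4, 0.4]
finger_gap: 0.385
```

>>> {"op": "arm_command", "data": {"hand": 1, "increments": [0,0,0,0,0,0,0,0,0,0,0,0,0,0,0,0,0,0,0,0,0,0,0,0]}}

```text
time_s: 6.3
position: [399.4, -344.9, 56.5]
orientation: [179.0, 0.8, 43.6]
ft_force: [-10.3, 10.8, 10.6]
finger_gap: 0.159
```

>>> {"op": "arm_command", "data": {"increments": [0,-0.07,0,0,0,0,0,0,0,0,0,-0.6,0,0,0,0,0,-0.8,0,0,0,0,0,-0.8]}}

```text
time_s: 6.63
position: [398.2, -343.8, 56.6]
orientation: [179.1, 1.1, 59.1]
ft_force: [0.4, -0.1, -0.6]
finger_gap: 0.132
```

Forces are low; continue (about 32° left).

>>> {"op": "arm_command", "data": {"increments": [0,0,0,0,0,-0.8,0,0,0,0,0,-0.8,0,0,0,0,0,-0.8,0,0,0,0,0,-0.8,0,0,0,0,0,-0.8,0,0,0,0,0,-0.5,0,0,0,0,0,0]}}

```text
time_s: 7.22
position: [397.7, -343.6, 56.6]
orientation: [179.9, 1.3, 91.8]
ft_force: [-0.0, -0.4, -1.0]
finger_gap: 0.137
```

>>> {"op": "arm_command", "data": {"hand": 0.65, "increments": [0,0,0,0,0,0,0,0,0,0,0,0,0,0,0,0,0,0,0,0,-0.6,0,0,0,0,0,-1,0,0,0,0,0,-1,0,0,0,0,0,-1,0,0,0,0,0,-1,0,0,0]}}

```text
time_s: 7.88
position: [393.4, -336.0, 191.0]
orientation: [-179.5, 0.6, 91.1]
ft_force: [0.3, -0.1, 0.6]
finger_gap: 0.35
```

Run:
```python
from h import *
T=wpose();im=env.snapshot('wrist');cv2.imwrite('pics/w4.png',im);np.save('w4.npy',T);print(T[:3,3],env.observe()['orientation'])
im=env.snapshot('scene');cv2.imwrite('pics/s4c.png',cv2.resize(im[145:285,150:310],None,fx=4,fy=4,interpolation=cv2.INTER_CUBIC))
```

```text
[ 393.37719744 -336.02376824  191.02279606] [-179.89482795    1.03269644   91.12612233]
```

View pics/w4.png

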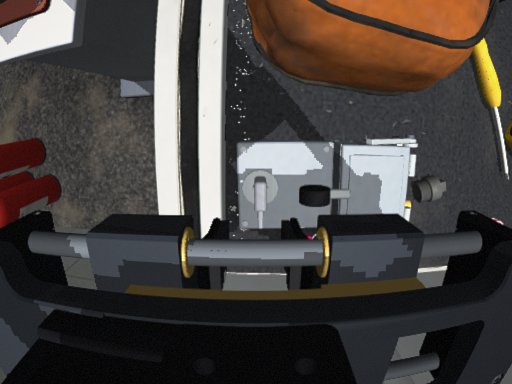

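View pics/s4c.png

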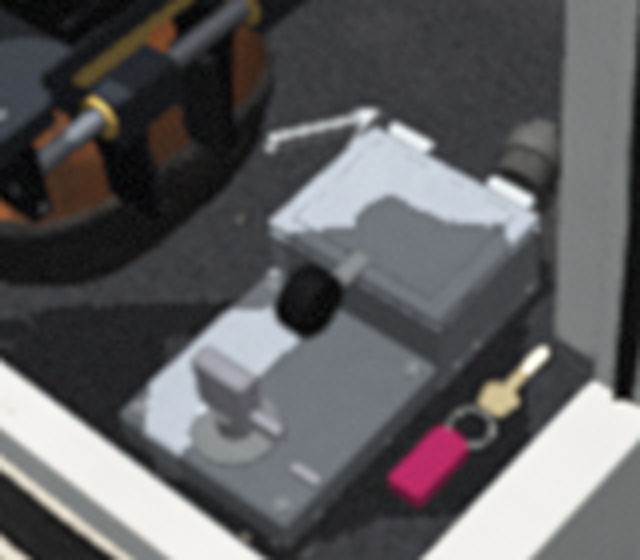

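Run:
```python
from h import *
im=cv2.imread('pics/w4.png');cv2.imwrite('pics/w4c.png',cv2.resize(im[125:235,225:425],None,fx=4,fy=4,interpolation=cv2.INTER_CUBIC))
s=cv2.imread('pics/s0c.png')
```

```text
(no output)
```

View pics/w4c.png

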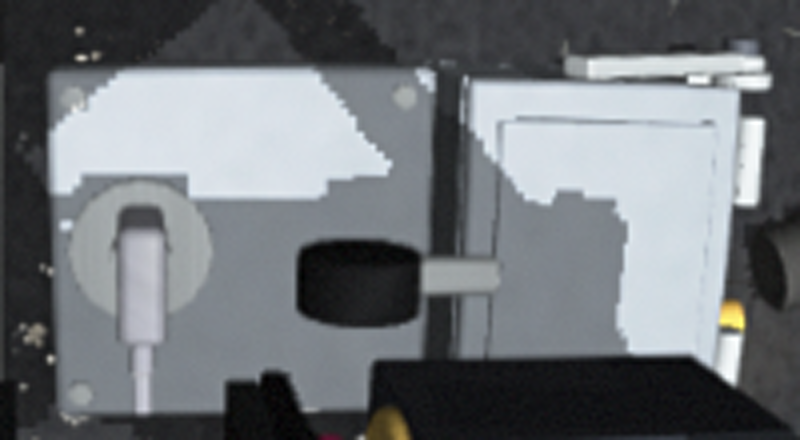

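Run:
```python
from h import *
T=np.load('w4.npy')
px=lambda u,v:(225+u/4-.4,125+v/4-.4)
p=lambda u,v,z:wonz(T,px(u,v),z)
a=p(140.5,228,66);b=p(141,343,66);n=p(143,412,43)
for v in(b-a,n-(a+b)/2): print('cock world deg',np.degrees(np.arctan2(-v[0],-v[1])))
print('axis',(a+b)/2,'nose',n)
for nm,u,v,z in[('FL',50,73,20),('BL',432,70,20),('lidFL',462,79,52),('lidRL',738,86,52),('disc face centre top?',359,283,73)]:print(nm,p(u,v,z))
# arm tip triangulation
def tri(rs):
    A=0;b=0
    for o,d in rs:
        d=d/np.linalg.norm(d);M=np.eye(3)-np.outer(d,d);A=A+M;b=b+M@o
    x=np.linalg.solve(A,b);return x,[np.linalg.norm(np.cross(x-o,d/np.linalg.norm(d))) for o,d in rs]
s4=lambda u,v:(150+u/4-.4,145+v/4-.4)
so=lambda u,v:(170+u/5-.4,165+v/5-.4); to=lambda u,v:(200+u/5.4-.4,165+v/5.4-.4)
rw=wray(T,px(567,67));rs=ray('scene',s4(270,141));rt=ray('top',to(72,217))
for r in([rw,rs],[rs,rt],[rw,rt],[rw,rs,rt]):
    x,e=tri(r);print('tip',x.round(1),np.round(e,1))
# disc centre by black mask centroid
```

```text
cock world deg -1.6104109688603077
cock world deg -2.5076284876175943
axis [ 397.77668113 -342.79236214   66.        ] nose [ 399.5798195  -383.96522561   43.        ]
FL [ 372.76504488 -296.67450222   20.        ]
BL [ 476.84036902 -292.55189567   20.        ]
lidFL [ 476.37705356 -291.86843979   52.        ]
lidRL [ 554.8426579 -288.7751574   52.       ]
disc face centre top? [ 448.91404182 -338.99923197   73.        ]
tip [ 490.8 -285.    89.3] [0.9 0.9]
tip [ 491.2 -285.7   90.2] [0.1 0.1]
tip [ 492.  -285.1   83.7] [0. 0.]
tip [ 491.  -285.2   89.2] [1.1 0.8 0.5]
```

Run:
```python
from h import *
s=cv2.imread('pics/scene0.png');w=cv2.imread('pics/w4.png');t=cv2.imread('pics/top0.png')
A=cv2.resize(s[168:192,212:252],None,fx=14,fy=14,interpolation=cv2.INTER_CUBIC)
B=cv2.resize(w[130:154,360:424],None,fx=12,fy=12,interpolation=cv2.INTER_CUBIC)
A=cv2.copyMakeBorder(A,0,0,0,768-560,cv2.BORDER_CONSTANT)[:, :768]
cv2.imwrite('pics/arm.png',cv2.resize(np.vstack([A[:300],B[:288]]),(768,588)))
```

```text
(no output)
```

View pics/arm.png

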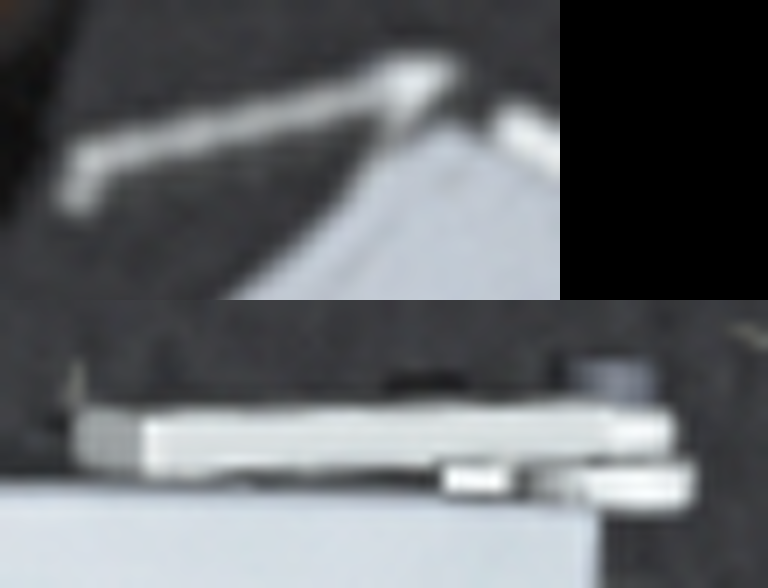

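Run:
```python
from h import *
T=np.load('w4.npy')
def tri(rs):
    A=0;b=0
    for o,d in rs:
        d=d/np.linalg.norm(d);M=np.eye(3)-np.outer(d,d);A=A+M;b=b+M@o
    x=np.linalg.solve(A,b);return x,[np.linalg.norm(np.cross(x-o,d/np.linalg.norm(d))) for o,d in rs]
w=lambda u,v:wray(T,(360+u/12-.46,130+(v-300)/12-.46))
s=lambda u,v:ray('scene',(212+u/14-.46,168+v/14-.46))
for nm,a,b in[('top',(142,443),(85,150)),('bot',(77,438),(76,208))]:
    x,e=tri([w(*a),s(*b)]);print(nm,x,e)
# direct: scene ray of tip top/bot intersected with plane y = arm plane
for nm,b in[('top',(85,150)),('bot',(76,208)),('rear',(430,60))]:
    o,d=s(*b)
    for y in(-284,-286):print(nm,o+d*(y-o[1])/d[1])
for nm,a in[('top',(142,443)),('rear',(672,430))]:
    for z in(50,85):
        o,d=w(*a);print(nm,z,o+d*(z-o[2])/d[2])
```

```text
top [ 494.02418016 -284.34737404   91.1774478 ] [np.float64(0.06981552291283823), np.float64(0.06981552291280113)]
bot [ 491.41382044 -284.71186177   83.10133111] [np.float64(0.4202285562582087), np.float64(0.42022855625822536)]
top [ 494.40925102 -284.           90.71080981]
top [ 492.64482973 -286.           93.40128362]
bot [ 491.55901179 -284.           82.1425867 ]
bot [ 489.80721121 -286.           84.87100015]
rear [ 559.71182664 -284.           56.25706906]
rear [ 557.658249   -286.           59.10010221]
top 50 [ 510.62983138 -287.15014597   50.        ]
top 85 [ 496.45378601 -284.75009292   85.        ]
rear 50 [ 563.58392109 -282.15651481   50.        ]
rear 85 [ 542.99490147 -280.36121256   85.        ]
```

Run:
```python
from h import *
T=np.load('w4.npy')
for z in(0,100,150):print(z,onz('top',(189,205),z),onz('top',(186,235),z), 'wrist bag low edge',wonz(T,(340,91),z),'w right',wonz(T,(270,60),z))
```

```text
0 [ 501.53036118 -225.9007342     0.        ] [ 435.15703125 -222.04305402    0.        ] wrist bag low edge [ 488.42579079 -233.84194121    0.        ] w right [ 406.87121211 -202.43687807    0.        ]
100 [ 488.49921329 -239.22630152  100.        ] [ 429.430073   -235.79314769  100.        ] wrist bag low edge [ 460.44630932 -243.7208458   100.        ] w right [ 402.94864623 -221.57962738  100.        ]
150 [ 481.98363935 -245.88908518  150.        ] [ 426.56659388 -242.66819453  150.        ] wrist bag low edge [ 446.45656858 -248.6602981   150.        ] w right [ 400.98736329 -231.15100203  150.        ]
```

>>> {"op": "arm_command", "data": {"increments": [0,0,0,0,0,1,0,0,0,0,0,1,0,0,0,0,0,1,0,0,0,0,0,1,0,0,0,0,0,1,0,0,0,0,0,1,0,0,0,0,0,1,0,0,0,0,0,1]}}

```text
time_s: 8.65
position: [396.4, -339.0, 194.9]
orientation: [179.0, 0.6, 34.0]
ft_force: [0.1, 0.7, 0.0]
finger_gap: 0.351
```

>>> {"op": "arm_command", "data": {"increments": [0,0,0.1,0,0,1,0,0,0.1,0,0,1,0,0,0,0,0,1,0,0,0,0,0,1,0,0,0,0,0,0.7,0,0,0,0,0,0]}}

```text
time_s: 9.15
position: [395.2, -337.6, 183.7]
orientation: [179.0, 0.1, -0.1]
ft_force: [-0.5, -0.5, 0.2]
finger_gap: 0.348
```

Run:
```python
from h import *
T=wpose();im=env.snapshot('wrist');cv2.imwrite('pics/w5.png',im);np.save('w5.npy',T);print(T[:3,3],env.observe()['orientation'])
im=env.snapshot('top');cv2.imwrite('pics/t5.png',im)
im=env.snapshot('scene');cv2.imwrite('pics/s5.png',im)
```

```text
[ 395.22644065 -337.591269    183.69039854] [1.79030113e+02 1.50682943e-01 1.23286241e-01]
```

View pics/w5.png

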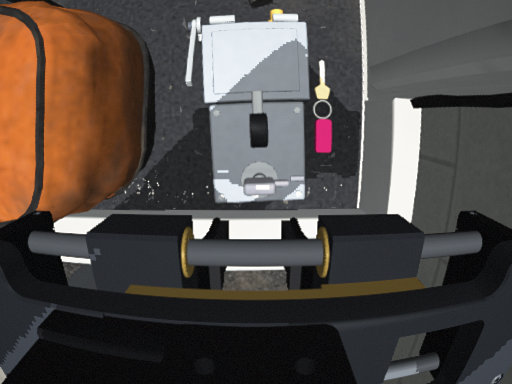

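View pics/s5.png

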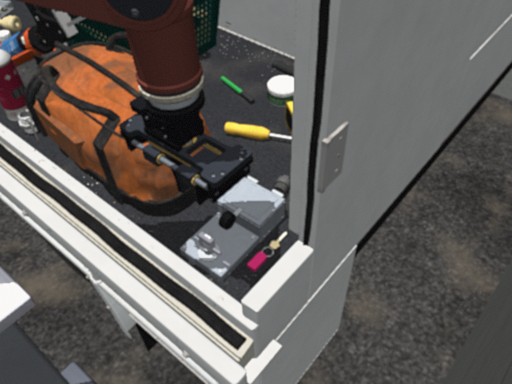

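View pics/t5.png

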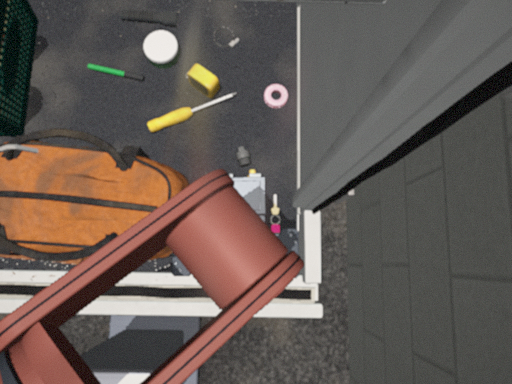

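```bash
python3 - <<'E'
from h import *
T=np.load('w5.npy')
for z in(0,60,100,130,160,200):print(z,wonz(T,(152,100),z).round(0),wonz(T,(145,80),z).round(0))
# disc
for uv in((258,128),(259,146),(250,128),(268,128)):print(uv,wonz(T,uv,57),wonz(T,uv,73))
M=T@env.calibration('wrist')['tool_from_camera'];print(M[:3,3])
E
python3 -c "
import cv2;im=cv2.imread('pics/w5.png');cv2.imwrite('pics/w5c.png',cv2.resize(im[80:210,200:320],None,fx=4.5,fy=4.5,interpolation=2))"
```

```text
0 [ 488. -224.    0.] [ 512. -215.    0.]
60 [ 483. -244.   60.] [ 503. -237.   60.]
100 [ 480. -257.  100.] [ 497. -251.  100.]
130 [ 478. -267.  130.] [ 493. -262.  130.]
160 [ 476. -277.  160.] [ 488. -273.  160.]
200 [ 473. -291.  200.] [ 482. -287.  200.]
(258, 128) [ 453.93107479 -342.65325602   57.        ] [ 454.44017534 -342.19929519   73.        ]
(259, 146) [ 437.19256032 -343.56615671   57.        ] [ 438.67486196 -343.05911853   73.        ]
(250, 128) [ 453.95378094 -335.3014967    57.        ] [ 454.46156132 -335.27497764   73.        ]
(268, 128) [ 453.94312347 -351.85987312   57.        ] [ 454.45152349 -350.87062646   73.        ]
[ 462.68731954 -334.84538362  332.19105255]
```

View pics/w5c.png

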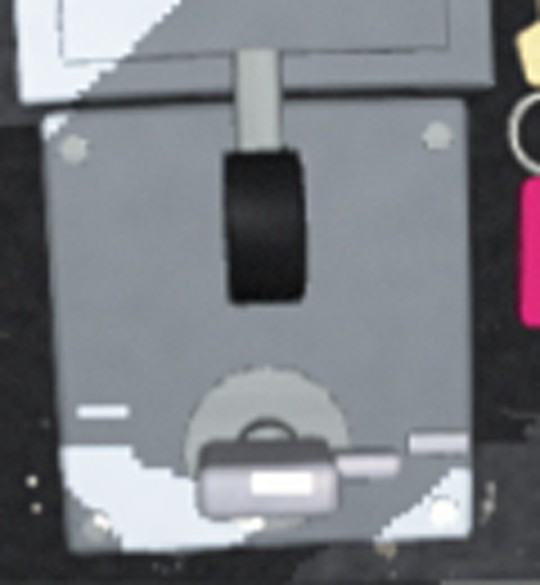

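>>> {"op": "arm_command", "data": {"hand": 0.55, "increments": [0.8,0.1,0,0.15,0,-0.17,0.8,0.1,0,0,0,0,0.3,0,0.5,0,0,0,0,0,0.8,0,0,0,0,0,0.5,0,0,0,0,0,0,0,0,0]}}

```text
time_s: 9.8
position: [455.8, -343.9, 129.2]
orientation: [179.9, -0.0, 2.2]
ft_force: [-1.0, 0.9, 0.1]
finger_gap: 0.448
```

>>> {"op": "arm_command", "data": {"increments": [-0.1,-0.02,0.7,0,0,0,-0.06,0,0.7,0,0,0,0,0,0.4,0,0,0,0,0,0.2,0,0,0,0,0,0,0,0,0]}}

```text
time_s: 10.22
position: [452.2, -344.8, 69.9]
orientation: [179.8, -0.2, 2.6]
ft_force: [-1.3, 0.5, 0.5]
finger_gap: 0.447
```

>>> {"op": "arm_command", "data": {"increments": [-0.04,-0.05,0.35,0,0,0,0,-0.02,0.15,0,0,0.1,0,0,0,0,0,0]}}

```text
time_s: 10.47
position: [452.3, -344.1, 56.3]
orientation: [179.6, -0.3, 1.8]
ft_force: [-0.4, 0.6, 0.1]
finger_gap: 0.446
```

Run:
```python
from h import *
print(env.observe()['position'])
im=env.snapshot('scene');cv2.imwrite('pics/s6c.png',cv2.resize(im[145:285,150:310],None,fx=4,fy=4,interpolation=cv2.INTER_CUBIC))
```

```text
[ 452.28329665 -344.12934893   56.28212589]
```

View pics/s6c.png

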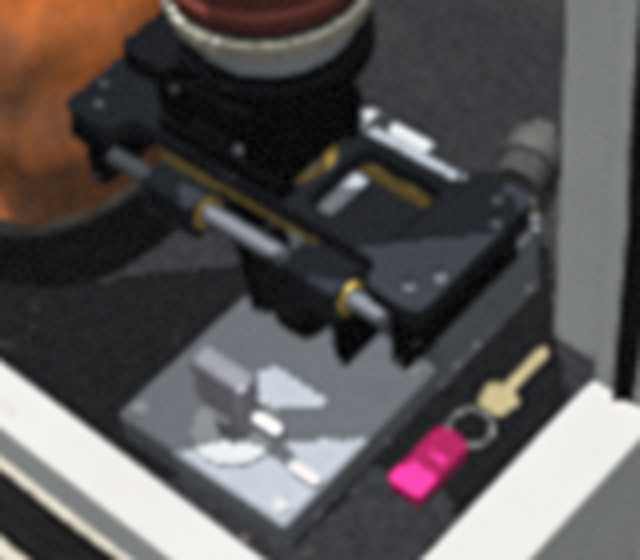

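>>> {"op": "arm_command", "data": {"hand": 1, "increments": [-0.02,-0.03,0.17,0,0,0,0,0,0,0,0,0,0,0,0,0,0,0,0,0,0,0,0,0,0,0,0,0,0,0]}}

```text
time_s: 10.93
position: [452.7, -343.0, 52.7]
orientation: [179.6, -0.4, 1.9]
ft_force: [-1.1, 1.0, 3.3]
finger_gap: 0.182
```

>>> {"op": "arm_command", "data": {"increments": [0.03,0,-0.25,0,0,0,0.05,0,-0.28,0,0,0,0.07,0,-0.27,0,0,0,0.1,0,-0.26,0,0,0,0,0,0,0,0,0]}}

```text
time_s: 11.35
position: [458.6, -342.8, 84.6]
orientation: [179.6, -0.2, 1.9]
ft_force: [2.5, -2.0, -7.8]
finger_gap: 0.181
```

>>> {"op": "arm_command", "data": {"increments": [0.15,0,-0.22,0,0,0,0.15,0,-0.2,0,0,0,0.06,0,0,0,0,0,0,0,0,0,0,0]}}

```text
time_s: 11.68
position: [464.2, -342.5, 96.4]
orientation: [179.7, 0.5, 1.9]
ft_force: [3.8, -2.0, -7.2]
finger_gap: 0.184
```

Run:
```python
from h import *
T=wpose();im=env.snapshot('wrist');cv2.imwrite('pics/w7.png',im);np.save('w7.npy',T);print(T[:3,3],env.observe()['orientation'])
im=env.snapshot('scene');cv2.imwrite('pics/s7.png',im);cv2.imwrite('pics/s7c.png',cv2.resize(im[135:285,150:310],None,fx=4,fy=4,interpolation=cv2.INTER_CUBIC))
im=env.snapshot('top');cv2.imwrite('pics/t7.png',im)
print(env.observe()['ft_force'],env.observe()['position'])
```

```text
[ 464.19954034 -342.54741617   96.35233161] [179.69767618   0.50470937   1.9483797 ]
[-0.43201931 -2.57831636 -6.2562615 ] [ 464.2183361  -342.51617557   96.25484418]
```

View pics/s7c.png

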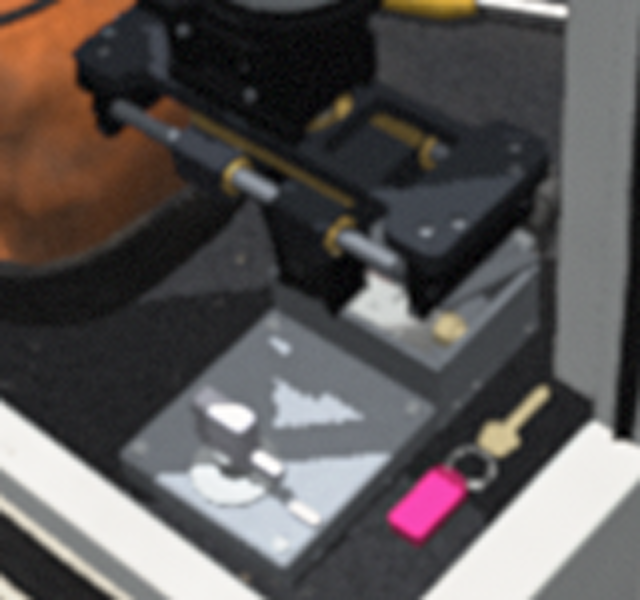

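View pics/w7.png

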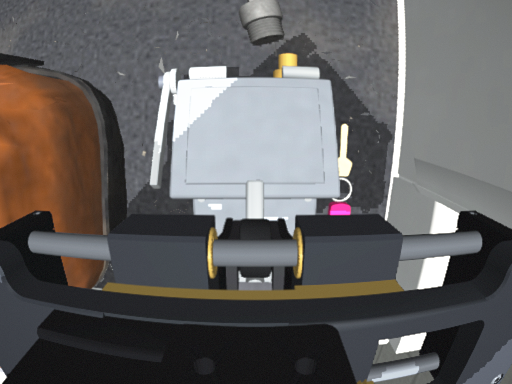

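Run:
```python
from h import *
im=cv2.imread('pics/w7.png');cv2.imwrite('pics/w7c.png',cv2.resize(im[55:215,145:355],None,fx=3.8,fy=3.8,interpolation=cv2.INTER_CUBIC))
```

```text
(no output)
```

View pics/w7c.png

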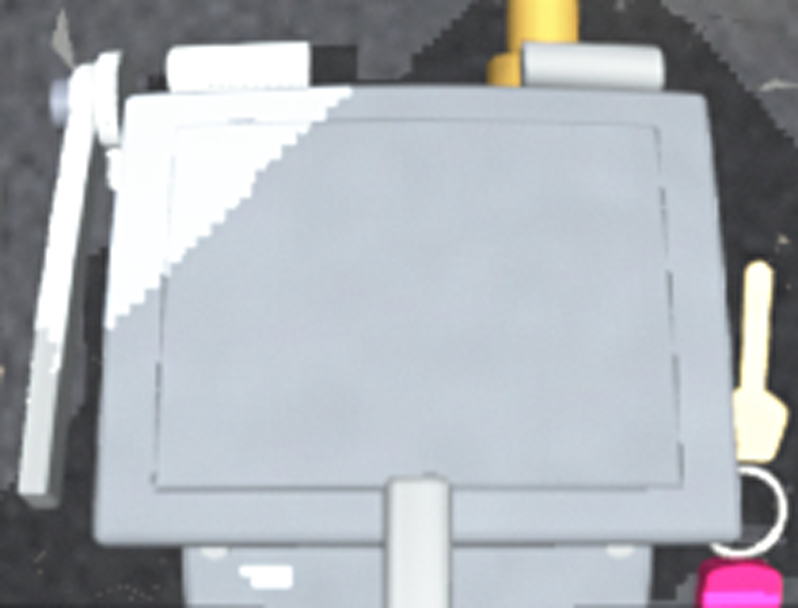

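Run:
```python
from h import *
from scipy.optimize import fsolve
T=np.load('w7.npy')
R=lambda u,v:wray(T,(145+u/3.8-.37,55+v/3.8-.37))
o,dl=R(95,544);_,dr=R(740,539)
# points at equal z with separation 100
dl=dl/-dl[2];dr=dr/-dr[2]
h=100/np.linalg.norm((dl-dr)[:2]);FL=o+dl*h;FR=o+dr*h
print('FL',FL,'FR',FR)
_,a=R(125,97);_,b=R(706,95);a=a/-a[2];b=b/-b[2];h=100/np.linalg.norm((a-b)[:2]);RL=o+a*h;RR=o+b*h
print('RL',RL,'RR',RR)
v=(FL+FR-RL-RR)/2;print('lid angle',np.arctan2(v[2],np.hypot(v[0],v[1])),np.linalg.norm(v))
lat=(FL-FR)/100
for nm,u,vv,off in[('in top',52,494,4),('out top',19,493,9),('rear in',93,70,4)]:
    _,d=R(u,vv); n=lat.copy(); n[2]=0;n/=np.linalg.norm(n)
    P=o+d*(((FL+n*off-o)@n)/(d@n)); 
    mid=(RL+RR)/2; hin=mid-np.array([0,0,3]); print(nm,P,np.arctan2(P[2]-hin[2],hin[0]-P[0]))
```

```text
FL [ 484.93973808 -291.52961981   80.27377673] FR [ 488.9824215  -391.44786995   80.27377673]
RL [ 556.33029626 -288.91370277   50.95663423] RR [ 560.08467283 -388.8432012    50.95663423]
lid angle 0.39013568479183824 77.08669576413321
in top [ 494.41602767 -287.14293731   87.28287421] 0.5524500392636826
out top [ 494.59773951 -282.13149443   87.97309101] 0.5615373123782008
rear in [ 560.58146306 -284.46588975   56.18909397] 1.8515477595462235
```

>>> {"op": "arm_command", "data": {"increments": [0.1,0,-0.18,0,0,0,0.07,0,-0.16,0,0,0,0,0,0,0,0,0,0,0,0,0,0,0]}}

```text
time_s: 12.17
position: [468.7, -342.4, 104.8]
orientation: [179.7, 0.6, 1.9]
ft_force: [-0.8, -3.7, -6.3]
finger_gap: 0.184
```

Run:
```python
from h import *
T=wpose();im=env.snapshot('wrist');cv2.imwrite('pics/w8.png',im);np.save('w8.npy',T);print(T[:3,3],env.observe()['orientation'])
cv2.imwrite('pics/w8c.png',cv2.resize(im[55:215,145:355],None,fx=3.8,fy=3.8,interpolation=cv2.INTER_CUBIC))
```

```text
[ 468.69147684 -342.35860152  104.80790531] [179.70091694   0.60021523   1.94341334]
```

View pics/w8c.png

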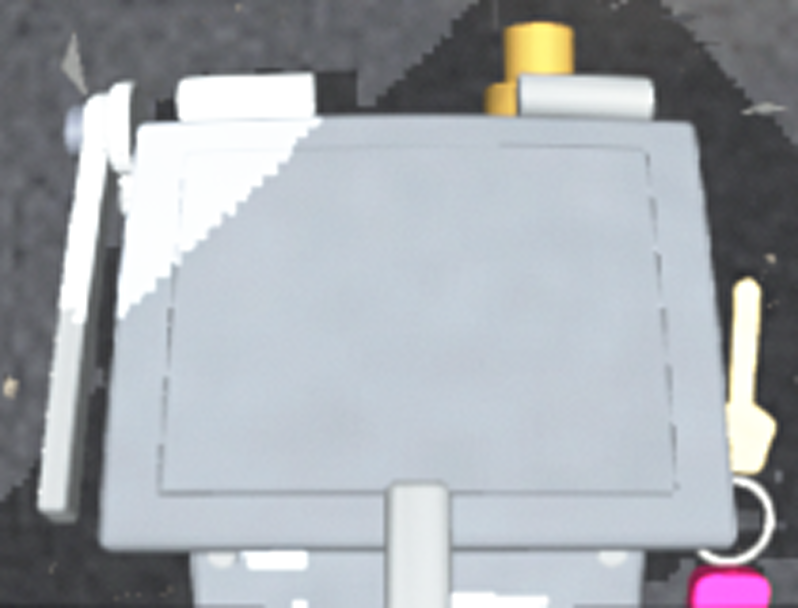

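Run:
```python
from h import *
T=np.load('w8.npy')
R=lambda u,v:wray(T,(145+u/3.8-.37,55+v/3.8-.37))
o,dl=R(101,550);_,dr=R(734,548)
dl=dl/-dl[2];dr=dr/-dr[2]
h=100/np.linalg.norm((dl-dr)[:2]);FL=o+dl*h;FR=o+dr*h
_,a=R(138,125);_,b=R(696,124);a=a/-a[2];b=b/-b[2];h=100/np.linalg.norm((a-b)[:2]);RL=o+a*h;RR=o+b*h
v=(FL+FR-RL-RR)/2;print(FL,RL,'lid angle',np.arctan2(v[2],np.hypot(v[0],v[1])),np.linalg.norm(v))
lat=(FL-FR)/100
for nm,u,vv,off in[('in top',72,510,4),('out top',39,510,9)]:
    _,d=R(u,vv); n=lat.copy(); n[2]=0;n/=np.linalg.norm(n)
    P=o+d*(((FL+n*off-o)@n)/(d@n)); 
    mid=(RL+RR)/2; hin=mid-np.array([0,0,3]); print(nm,P,np.arctan2(P[2]-hin[2],hin[0]-P[0])-.053)
```

```text
[ 487.5813434  -291.42989351   85.72114524] [ 556.51724458 -289.16215877   51.00617782] lid angle 0.46617731815345215 77.23451283288745
in top [ 494.20489446 -287.19046438   86.69170286] 0.48987029396770027
out top [ 494.43122735 -282.17917394   88.19096254] 0.5084278991452912
```

Run:
```python
from h import *
im=cv2.imread('pics/w8.png');a=cv2.resize(im[72:204,150:190],None,fx=8,fy=8,interpolation=cv2.INTER_CUBIC)
cv2.imwrite('pics/w8d.png',np.hstack([a[:530],a[526:1056]]))
```

```text
(no output)
```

View pics/w8d.png

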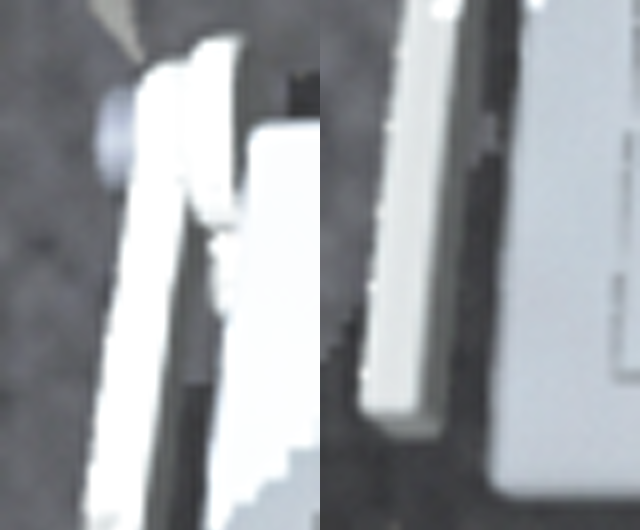

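Run:
```python
from h import *
T=np.load('w8.npy')
def R(u,v):return wray(T,(150+(u+.5)/8-.5,72+(v+.5)/8-.5))
n=np.array([-np.sin(np.radians(1.9)),np.cos(np.radians(1.9)),0]);fw=np.array([-n[1],n[0],0])
p0=np.array([556.5,-289.2,51.]) 
for dy in(0,-2,2):
  base=p0+n*dy
  for nm,off,pts in[('lid',0,[(248,150),(207,500),(202,556),(172,1000)]),('out',9,[(132,200),(86,500),(68,656),(38,936)]),('in',4,[(185,205),(150,470),(138,556),(98,938)])]:
    q=[]
    for p in pts:
        o,d=R(*p);P=o+d*(((base+n*off-o)@n)/(d@n));q.append(((P-p0)@fw,P[2]))
    q=np.array(q);s=np.polyfit(q[:,0],q[:,1],1);print(dy,nm,q.round(0).tolist(),'ang',np.arctan(s[0]).round(3))
```

```text
0 lid [[2.0, 52.0], [31.0, 68.0], [35.0, 70.0], [67.0, 86.0]] ang 0.474
0 out [[6.0, 57.0], [31.0, 72.0], [42.0, 78.0], [61.0, 89.0]] ang 0.531
0 in [[7.0, 58.0], [28.0, 70.0], [35.0, 75.0], [61.0, 90.0]] ang 0.534
-2 lid [[3.0, 60.0], [31.0, 76.0], [35.0, 78.0], [65.0, 93.0]] ang 0.474
-2 out [[7.0, 64.0], [30.0, 78.0], [41.0, 84.0], [60.0, 95.0]] ang 0.531
-2 in [[7.0, 66.0], [28.0, 77.0], [34.0, 81.0], [60.0, 96.0]] ang 0.534
2 lid [[1.0, 44.0], [32.0, 61.0], [36.0, 63.0], [69.0, 79.0]] ang 0.474
2 out [[6.0, 50.0], [31.0, 65.0], [43.0, 72.0], [63.0, 84.0]] ang 0.531
2 in [[6.0, 51.0], [29.0, 64.0], [35.0, 68.0], [63.0, 84.0]] ang 0.534
```

>>> {"op": "arm_command", "data": {"increments": [0.08,0,-0.13,0,0,0,0,0,0,0,0,0,0,0,0,0,0,0]}}

```text
time_s: 12.47
position: [470.5, -342.3, 107.8]
orientation: [179.7, 0.7, 1.9]
ft_force: [-0.8, -3.5, -6.5]
finger_gap: 0.181
```

Run:
```python
from h import *
T=wpose();im=env.snapshot('wrist');cv2.imwrite('pics/w9.png',im);np.save('w9.npy',T);print(T[:3,3],env.observe()['orientation'])
a=cv2.resize(im[72:204,150:190],None,fx=8,fy=8,interpolation=cv2.INTER_CUBIC)
cv2.imwrite('pics/w9d.png',np.hstack([a[:530],a[526:1056]]))
im=env.snapshot('scene');cv2.imwrite('pics/s9c.png',cv2.resize(im[135:285,150:310],None,fx=4,fy=4,interpolation=cv2.INTER_CUBIC))
```

```text
[ 470.533354   -342.30094905  107.80359774] [179.71014781   0.66136103   1.93418802]
```

View pics/w9d.png

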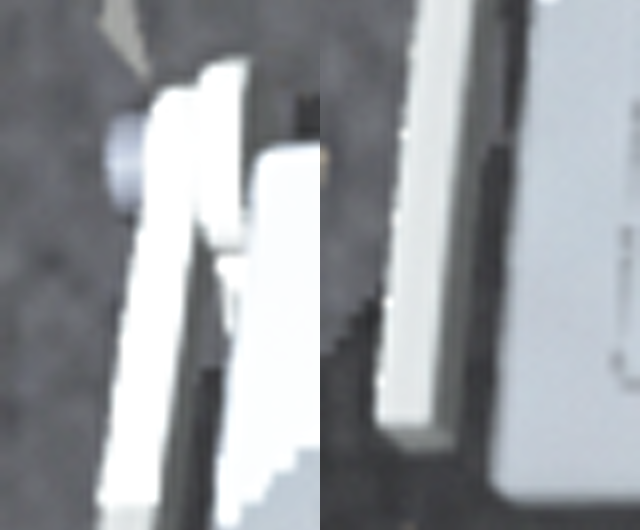

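View pics/s9c.png

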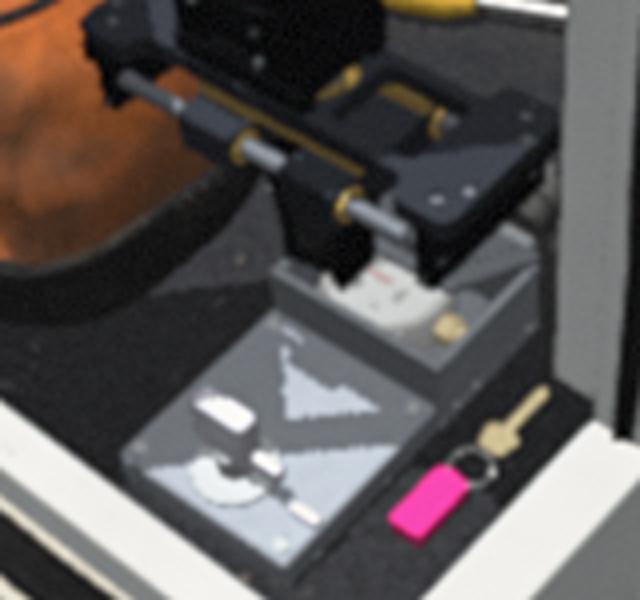

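Run:
```python
from h import *
T=np.load('w9.npy')
def R(u,v):return wray(T,(150+(u+.5)/8-.5,72+(v+.5)/8-.5))
n=np.array([-np.sin(np.radians(1.9)),np.cos(np.radians(1.9)),0]);fw=np.array([-n[1],n[0],0])
p0=np.array([556.5,-289.2,51.]) 
for nm,off,pts in[('lid',0,[(255,180),(216,500),(213,546),(174,1000)]),('out',9,[(143,220),(97,500),(81,656),(55,936)]),('in',4,[(195,235),(162,480),(152,546),(115,946)])]:
    q=[]
    for p in pts:
        o,d=R(*p);P=o+d*(((p0+n*off-o)@n)/(d@n));q.append(((P-p0)@fw,P[2]))
    q=np.array(q);s=np.polyfit(q[:,0],q[:,1],1);print(nm,q.round(0).tolist(),'ang',np.arctan(s[0]).round(3))
print(env.observe()['qvel'],env.observe()['time_s'])
```

```text
lid [[3.0, 53.0], [30.0, 68.0], [33.0, 70.0], [66.0, 88.0]] ang 0.514
out [[6.0, 57.0], [29.0, 72.0], [41.0, 78.0], [60.0, 88.0]] ang 0.528
in [[7.0, 58.0], [28.0, 70.0], [33.0, 74.0], [61.0, 89.0]] ang 0.529
[-0.05880238  0.11515505  0.03280424 -0.09225319 -0.01766539  0.01956159] 12.5667
```

>>> {"op": "arm_command", "data": {"increments": [0,0,0,0,0,0,0,0,0,0,0,0,0,0,0,0,0,0,0,0,0,0,0,0]}}

```text
time_s: 12.9
position: [470.6, -342.3, 107.9]
orientation: [179.7, 0.6, 1.9]
ft_force: [-1.0, -2.1, -6.9]
finger_gap: 0.181
```

Run:
```python
from h import *
o=env.observe();print(o['position'],o['ft_force'],o['finger_gap'],o['time_s'])
print(env.close_job())
```

```text
[ 470.58305232 -342.27529626  107.88095465] [-0.95326996 -2.14048658 -6.85139139] 0.1814323751951987 12.9
the job is handed in; nothing more can be done
None
```

I turned the cock so its nose points at the rib, then pinched the disc and lifted the lid to the mark arm. I handed the job in at 12.9 s, still holding the lid there; the hand-in gives no verdict.

- **Cock:** measured within about 2° of the rib before the lift, and it still looked aligned in the final picture.
- **Lid:** in the last wrist picture its edge was at about 0.51 rad and the mark arm at about 0.53 rad, well inside the 0.09 rad limit. The arm was steady, with about 7 N down on the wrist.
- **Disagreement:** working from how far the gripper rose, the lid comes out higher, at about 0.55 rad. Earlier camera estimates of the mark arm ranged from 0.49 to 0.56 rad. Most pairings stay inside the limit.
- **Mark arm and small things:** the mark arm measured about the same before and after. The keys and plug looked unmoved in the pictures, but I did not measure them.

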